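Slide a motorcycle battery up onto its charging dock

ROBOT

A 6-joint arm with a two-finger parallel gripper is mounted at the origin on the work surface. World frame = base frame: x ahead of the robot, y to its left, z up, the work surface at z = 0. Lengths are in mm, angles in rad, forces in N, time in s.
With the tool pointing down it reaches from about 275 to 975 mm from the base axis. Payload 8.4 kg.
Tool frame: the origin (TCP) lies on the centre line of the jaws, within the pads' length; the fingertips stand 8 mm ahead of it and the grasp point (between the pads) lies 11 mm behind it (ctrl.tips_ahead is the distance from the TCP to the fingertips, in mm); z points along the fingers, y is the direction in which the jaws open and shut (so a half turn about z gives the same grasp; the last joint's range is limited). The gripper opens to 92 mm and grips with 3 to 60 N. Pads are 20 mm wide; open, the fingers measure 128 mm over their backs; the gripper's body (75 mm by 189 mm) begins 69 mm behind the grasp point.
Start: joints at [-1.153, 0.353, 1.633, -0, 1.155, -0.002], TCP at [254.735, -570.735, 222.583] pointing down, gripper open.
Joint ranges: [-2.63, 2.63], [-0.92, 2.1], [0.06, 2.66], [-1.3, 4.44], [0, 2.69], [-3.02, 3.02]. Speed limits (rad/s): [2.22, 2.22, 2.79, 3.14, 3.14, 3.14].

INTERFACE

Orientations are given as a unit quaternion [w, x, y, z].
In Python, from station import monitor, eyes, close_job, silhouettes, landmark_of, ctrl gives the robot as it stands.
- The arm moves only by the tool arm_command, never from a script. Its argument "steps" is text: rows parted by semicolons, each of 7 numbers parted by spaces: the closure, from 0 (fully open) to 1 (shut), then the shift along the tool's x, y, z in mm, then the turn, a rotation vector about the tool's x, y, z in degrees. A call has 1 to 5 rows; each row is the pose to reach, as a shift and turn from the pose commanded when the call began, along the tool's axes at that moment; what a row does not reach only later rows make up. A row lasts 1/8 s, in which the tool goes at most 62.5 mm and 10.7 degrees, less where a joint would pass 70% of its speed; a pose out of reach is approached as far as the arm can. A call with a gripper value outside its range is refused whole. The fingers move at their own pace and stop on an object; the grip force is fixed at half the most. Time passes only in rows, so rows that repeat a pose let the fingers close. It gives the time, the measured TCP pose, the force and the opening at its end, in the units of the state.
- monitor.state(): the state, without advancing time (a new reading comes with each control period).
- eyes.get_image(name): name is "scene" or "top"; returns the picture (420x560x3 uint8, blue, green, red); there is no depth.
- eyes.camera_params(name): a dict with "intrinsics" (3x3 intrinsics, pixels), "T" (4x4, takes a point from camera to world coordinates). Camera axes: x right, y down, z forward; pixel columns grow to the right and rows downward; lengths in mm; the calibration is good to about 2 mm. A picture is of the moment at which its call begins. camera_params takes no time and is no camera call.
- close_job(): hands the job in, once; it reports no verdict.
Trained networks look in the newest picture that a camera, given by its name, has taken for a name from the list of things; names that differ only in an ending like _2 or _b are one class to them, and where a whole thing is asked for, a point or a joint stands for the part that bears it (a point fixed in the world has none). Each returns a list of dicts, best first, with "conf" (0 to 1); they miss things now and then, are a little off and sometimes report something else, mostly with a low value. They report only what shows in the picture. A call takes as long as a camera call. They do not tell look-alikes from the thing itself.
- silhouettes(label, camera): "mask" (420x560 bool, what is visible of it).
- landmark_of(label, camera): "point" ([x, y, z] in mm, in world coordinates, good to about 4 mm: a listed point, or the origin of a listed thing).
The state is a dict: "clock": time; "qpos": joint angles; "joint_velocities": joint speeds; "tau": joint torques, N m; "ee_pos": TCP position; "orientation": TCP orientation; "ft_force": force on the tool from outside, world axes, zero at the start; "torque": the same for the moment, N m; "gripper_width": finger opening in mm.
Only numpy, scipy, OpenCV 4.12 (cv2) and the standard library are available. Lean on these libraries where they do the work, as an engineer would, in place of code of your own. Each camera call takes 0.05 s, during which the arm holds its last target. There are 200 camera calls.

TASK

Slide the motorcycle battery up the ramp of the charging dock, between its kerbs and onto the flat deck, then keep pushing gently until it has pressed the sprung contact bar at the back fully in, and leave it standing there on its own. Do not ram the contact bar, do not tip the battery, and leave the tools and the can alone.

Things in the scene. Friction and masses are not known exactly. Their poses are not given: they have to be found in the camera images.
- battery: Loose motorcycle battery: black box, grey lid, 120 long (its x) x 96 wide (y) x 65 mm tall, 0.6 to 0.9 kg, no handle, too wide to grip. Origin: centre of its underside. Stands on the bench, centre 95 to 130 mm before the ramp's foot, up to 25 mm to either side of the dock's centre line and turned up to 0.3 rad from it. Either end may lead.
- dock: Charging dock fixed to the bench, placed differently each time. Origin: on the bench, middle of the ramp's foot. +x is the way the battery travels, +z up. The ramp rises to 18 mm at x = 110 mm; then a flat deck, 18 mm above the bench, to x = 330 mm; then a charger housing 95 mm tall, 150 mm wide. Nothing in it gives way but the contact bar.
- deck_start (a point): Top edge of the ramp, middle, where the flat deck begins: 110 mm along from the ramp's foot, 18 mm above the bench. On the deck, further on, stands a dark steel stop block (45 mm tall, 90 mm wide) that is clamped anywhere over a 30 mm span; its place is not measured. The front of the released contact bar on it lies 123 to 153 mm beyond this point along the dock's +x.
- kerb_mouth (a point): Middle of the mouth between the two side kerbs, 10 mm before the ramp's foot, level with the kerb tops (30 mm above the bench). Kerbs are 10 mm thick and flare from about 121 mm apart inside at the mouth to 106 mm apart at 50 mm further in, then run parallel to the housing.
- contact (a joint): Sprung steel contact bar (76 mm wide, 22 mm tall, middle 45 mm above the bench) on the stop block's front. Value: how far it is in, 0 = released, 0.008 m = hard against its end. The spring is weak (0.3 to 0.9 N): the battery's friction on the deck keeps it in. Pushing on at the end meets a rigid stop, felt as a sharp rise over the steady sliding force of 1 to 10 N.
- wrench: Bystander: steel wrench lying flat beyond the dock. Origin: under its middle.
- can: Bystander: upright spray can, 56 mm across, 150 mm tall, beyond the dock. Origin: centre of its underside.
- driver: Bystander: screwdriver lying on the robot's side of the dock. Origin: under its middle.
There are look-alikes about, which are no part of the job. Of the things like the battery, leave any that is blue or green; of the rest the larger one is meant.

How it is judged (in metres and radians):
On the way, in this order (a step that is already met when the one before it is completed fails the run):
1. the battery is on its way up the ramp, nose up (angle between battery's own z axis and vertical above 0.07 rad and x of battery in the frame of dock between 0 and 0.14 m), for 0.1 s.
2. the battery, flat on the deck, has begun to press the contact bar (angle between battery's own z axis and vertical below 0.05 rad and value of joint contact above 0.001 m), for 0.05 s.
At the end, for the whole second after the job is handed in: The battery stands flat on the deck (tilt under 0.04 rad, underside 15 to 22 mm above the bench), at rest, and by itself keeps the contact bar pressed in by more than 5.5 of its 8 mm (value of joint contact above 0.0055 m and angle between battery's own z axis and vertical below 0.04 rad and z of battery in the frame of dock between 0.015 and 0.022 m and linear speed of battery below 0.01 m/s); the robot touches nothing.
It fails at once if the battery is pressed against the contact bar or the stop block with more than 25 N (contact force between battery and contact above 25 N or contact force between battery and stop above 25 N).
It fails at once if the battery is tipped by more than 0.4 rad (angle between battery's own z axis and vertical above 0.4 rad).
It fails at once if the wrench, the can or the screwdriver is moved by more than 20 mm (distance of any of wrench, can, driver from where it was at the start of the episode above 0.02 m).
It also fails if it takes over 72 s, if anything falls off the work surface, if the arm or the gripper's body presses on something with over 40 N, if the wrist force passes 120 N, or if a joint passes its speed limit or range.

## Working session

There is one attempt and no reset: what is moved stays moved. The work goes in short steps, Python scripts to look and compute and a tool call to move; the robot and the scene stay as the last step left them, time stands still between calls to the robot, and variables do not carry over. Pictures are saved under pics/ and viewed, on a budget of 10 in all, crops included, one or two more only if the job needs it, and the job is handed in when it is done.

Besides the shell and the picture viewer there is one more tool, called after ">>>" in YAML: its name, and indented under it one key for each argument. arm_command: Moves the arm, as the interface text tells. Its arguments: {"type":"object","properties":{"steps":{"type":"string"}},"required":["steps"]}

```bash
mkdir -p pics; cat > h.py <<'E'
import numpy as np, cv2
from station import monitor, eyes, close_job, silhouettes, landmark_of, ctrl
def proj(cam,P):
    c=eyes.camera_params(cam);T=np.array(c["T"]);K=np.array(c["intrinsics"])
    p=(np.c_[np.atleast_2d(P),np.ones(len(np.atleast_2d(P)))]@np.linalg.inv(T).T)[:,:3]@K.T
    return p[:,:2]/p[:,2:]
def back(cam,uv,z):
    c=eyes.camera_params(cam);T=np.array(c["T"]);K=np.array(c["intrinsics"])
    uv=np.atleast_2d(uv).astype(float);d=np.c_[uv,np.ones(len(uv))]@np.linalg.inv(K).T@T[:3,:3].T
    o=T[:3,3];return o+d*((z-o[2])/d[:,2])[:,None]
E
python3 - <<'E'
from h import *
a=eyes.get_image("scene");b=eyes.get_image("top")
cv2.imwrite("pics/s0.png",a);cv2.imwrite("pics/t0.png",b)
for c in("scene","top"):
  T=np.array(eyes.camera_params(c)["T"]);print(c,T.round(2).tolist())
  for l in("battery","dock","deck_start","kerb_mouth","contact","wrench","can","driver"):
    try:
      for r in landmark_of(l,c)[:4]: print(c,l,round(r["conf"],2),np.round(r["point"]),proj(c,r["point"]).round().tolist())
    except Exception as e: print(l,e)
print(monitor.state())
E
```

```text
scene [[0.6, 0.62, -0.51, 1040.5], [0.8, -0.48, 0.37, -438.45], [-0.02, -0.63, -0.78, 861.78], [0.0, 0.0, 0.0, 1.0]]
scene battery 0.68 [ 545. -378.    2.] [[186.0, 287.0]]
scene battery 0.65 [ 379. -333.   -1.] [[172.0, 233.0]]
scene battery 0.58 [ 525. -182.   -0.] [[249.0, 241.0]]
scene battery 0.58 [ 735. -196.   -0.] [[294.0, 303.0]]
scene dock 0.67 [510. -67.  -2.] [[280.0, 216.0]]
scene deck_start 0.62 [514.  42.  18.] [[312.0, 194.0]]
scene deck_start 0.56 [514. -72.  26.] [[280.0, 212.0]]
scene kerb_mouth 0.6 [513. -74.  29.] [[279.0, 211.0]]
contact it knows: battery, can, deck_start, dock, driver, kerb_mouth, wrench
scene wrench 0.7 [512.  43.  16.] [[312.0, 194.0]]
scene wrench 0.6 [719.  -3.  -3.] [[349.0, 256.0]]
scene can 0.78 [716. 279.   2.] [[423.0, 201.0]]
scene driver 0.85 [294. 252.  -0.] [[318.0, 128.0]]
top [[0.03, -0.99, 0.14, 380.04], [-1.0, -0.03, 0.01, -54.18], [-0.01, -0.14, -0.99, 1084.29], [0.0, 0.0, 0.0, 1.0]]
top battery 0.85 [ 527. -181.    2.] [[330.0, 213.0]]
top battery 0.83 [ 378. -336.    0.] [[389.0, 272.0]]
top battery 0.69 [ 733. -203.    1.] 
[... 506 characters left out ...]
ck': 0.8, 'qpos': array([-1.15338141e+00,  3.52995480e-01,  1.63335011e+00,  2.16020245e-05,
        1.15517970e+00, -2.40678068e-03]), 'joint_velocities': array([-1.43396302e-03, -7.50251956e-04,  4.74863955e-05,  2.61207410e-04,
       -3.55301523e-04, -3.96062372e-04]), 'tau': array([ 7.58139540e-04, -5.93700492e+01, -3.34558225e+01,  6.98781456e-02,
        1.56512379e-02,  4.49523998e-05]), 'ee_pos': array([ 254.76715777, -570.76135978,  222.60717709]), 'orientation': array([3.09216545e-05, 9.78050404e-01, 2.08368439e-01, 1.66083438e-05]), 'ft_force': array([0.18613973, 0.11786104, 0.17099505]), 'torque': array([ 0.00754665, -0.00765167, -0.04233754]), 'gripper_width': 91.6190544150541}
```

View pics/s0.png

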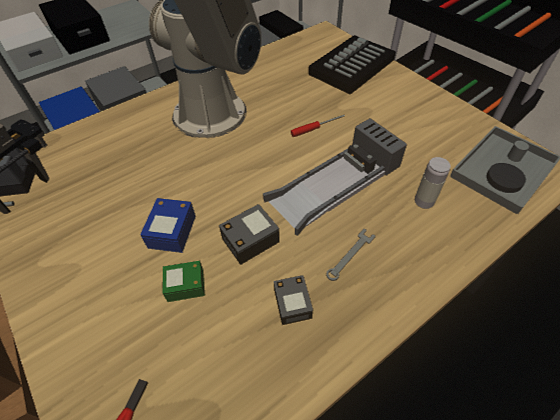

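View pics/t0.png

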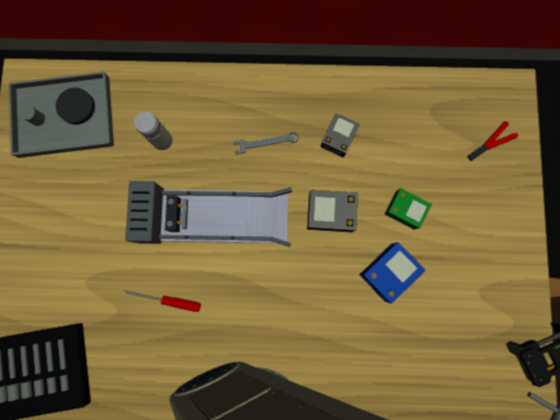

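Battery-like things in the top view: blue (393,272), green (409,208), small black (340,134), large black (332,210). By the description it is the large black one. I'll fit box models to the masks in both views for the battery and dock poses.

```bash
cat >> h.py <<'E'
from scipy.optimize import minimize
def box(x0,x1,y0,y1,z0,z1): return np.array([[x,y,z] for x in(x0,x1) for y in(y0,y1) for z in(z0,z1)],float)
BAT=[box(-60,60,-48,48,0,65)]
DOCK=[box(-10,-9.9,-70.5,70.5,0,30),box(40,330,-63,63,0,30),box(330,400,-75,75,0,95)]
def place(P,q):
    c,s=np.cos(q[2]),np.sin(q[2]);return P@np.array([[c,s,0],[-s,c,0],[0,0,1]])+[q[0],q[1],q[3] if len(q)>3 else 0]
def render(cam,parts,q,S=4,hull=False):
    m=np.zeros((420*S,560*S),np.uint8)
    for P in parts:
        h=cv2.convexHull((proj(cam,place(P,q))*S).astype(np.float32)).round().astype(np.int32)
        cv2.fillConvexPoly(m,h,1)
    return cv2.resize(m.astype(np.float32),(560,420),interpolation=cv2.INTER_AREA)
def fit(masks,parts,q0):
    def cost(d):
        q=np.array(q0,float);q[:3]+=[d[0],d[1],d[2]/50]
        return sum(np.abs(render(c,parts,q)-m).sum() for c,m in masks.items())
    r=minimize(cost,[0,0,0],method="Nelder-Mead",options=dict(initial_simplex=[[0,0,0],[8,0,0],[0,8,0],[0,0,8]],xatol=.05,fatol=.5))
    q=np.array(q0,float);q[:3]+=[r.x[0],r.x[1],r.x[2]/50];return q,r.fun
def mask_near(label,cam,uv):
    L=silhouettes(label,cam);u,v=map(int,uv)
    for r in L:
        if r["mask"][v-3:v+4,u-3:u+4].any(): return np.array(r["mask"]).astype(np.float32)
E
python3 - <<'E'
from h import *
eyes.get_image("scene");b=eyes.get_image("top")
mb={"scene":mask_near("battery","scene",(249,235)),"top":mask_near("battery","top",(332,210))}
md={"scene":mask_near("dock","scene",(330,185)),"top":mask_near("dock","top",(220,216))}
for n,M,parts,q0 in(("bat",mb,BAT,[527,-181,1.57]),("dock",md,DOCK,[513,-65,1.57])):
  for sel in(("top",),("scene",),("top","scene")):
    q,f=fit({c:M[c] for c in sel},parts,q0);print(n,sel,q.round(3),f,[int(m.sum()) for m in M.values()])
  Q=q
  np.save(n+".npy",q)
im=cv2.resize(b[120:300,110:430],None,fx=2.5,fy=2.5,interpolation=cv2.INTER_CUBIC)
def draw(P,q,col):
  p=(proj("top",place(np.array(P,float),q))-[110,120]+.5)*2.5
  cv2.polylines(im,[p.round().astype(int)],False,col,1)
qb,qd=np.load("bat.npy"),np.load("dock.npy")
draw([[-60,-48,65],[60,-48,65],[60,48,65],[-60,48,65],[-60,-48,65]],qb,(0,255,0))
for s in(-1,1): draw([[-10,60.5*s,30],[40,53*s,30],[330,53*s,30],[330,75*s,95],[330,0,95]],qd,(0,255,255))
draw([[0,-55,0],[0,55,0]],qd,(0,0,255));draw([[110,-53,18],[110,53,18]],qd,(0,0,255));draw([[233,-45,45],[233,45,45]],qd,(255,0,255));draw([[263,-45,45],[263,45,45]],qd,(255,0,255))
cv2.imwrite("pics/t1.png",im)
E
```

```text
bat ('top',) [ 527.962 -180.763    1.532] 54.1875 [2262, 1968]
bat ('scene',) [ 528.952 -177.525    1.531] 60.125 [2262, 1968]
bat ('top', 'scene') [ 528.422 -179.207    1.529] 154.25 [2262, 1968]
dock ('top',) [508.456 -74.76    1.57 ] 1813.5625 [5925, 8019]
dock ('scene',) [516.32  -77.451   1.573] 1610.0625 [5925, 8019]
dock ('top', 'scene') [514.759 -74.994   1.583] 3549.75 [5925, 8019]
```

View pics/t1.png

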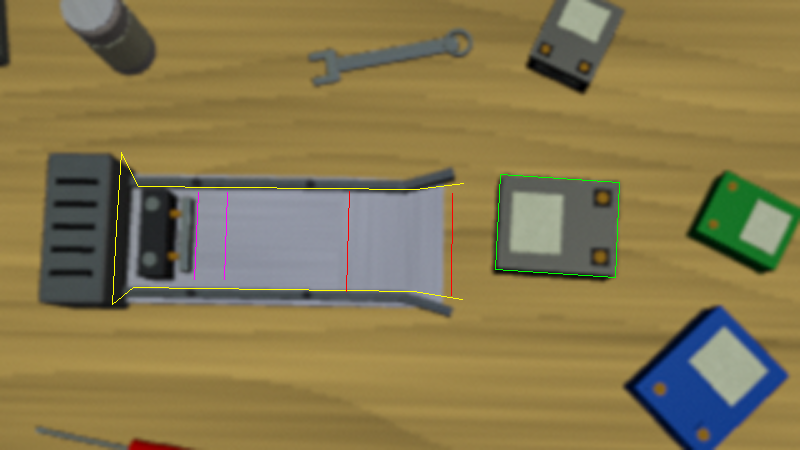

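```bash
python3 - <<'E'
from h import *
b=cv2.imread("pics/t0.png")
def B(x,y,z): return back("top",[110+x/2.5-.3,120+y/2.5-.3],z)[0].round(1)
for n,x,y,z in[("foot up",443,190,0),("foot lo",443,294,0),("mouth up out",453,168,30),("mouth up in",453,180,30),("mouth lo in",451,304,30),("mouth lo out",451,316,30),("bar front",194,197,56),("bar front lo",192,272,56),("bar back up",180,197,56),("hous f up",112,153,95),("hous f lo",104,303,95),("hous b up",50,153,95),("hous b lo",40,300,95)]: print(n,B(x,y,z))
im=cv2.resize(b[175:255,155:300],None,fx=5.5,fy=5.5,interpolation=cv2.INTER_CUBIC);cv2.imwrite("pics/t2.png",im)
s=cv2.imread("pics/s0.png");cv2.imwrite("pics/s2.png",cv2.resize(s[110:270,215:415],None,fx=4,fy=3.75*4/3.75,interpolation=cv2.INTER_CUBIC)[:600])
E
```

```text
foot up [572.2 -64.8   0. ]
foot lo [460.5 -67.4   0. ]
mouth up out [590.6 -74.4  30. ]
mouth up in [577.8 -74.7  30. ]
mouth lo in [448.3 -75.5  30. ]
mouth lo out [436.  -75.8  30. ]
bar front [548.7 189.5  56. ]
bar front lo [472.  187.1  56. ]
bar back up [548.3 203.8  56. ]
hous f up [584.3 264.   95. ]
hous f lo [436.2 261.5  95. ]
hous b up [582.8 325.5  95. ]
hous b lo [437.4 323.9  95. ]
```

View pics/t2.png

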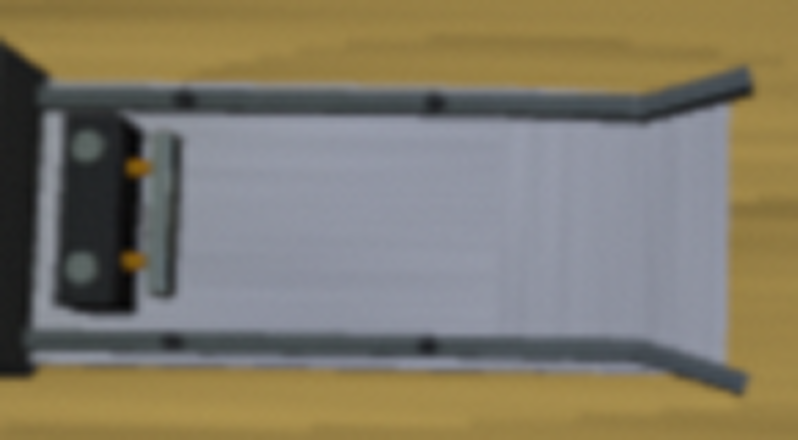

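View pics/s2.png

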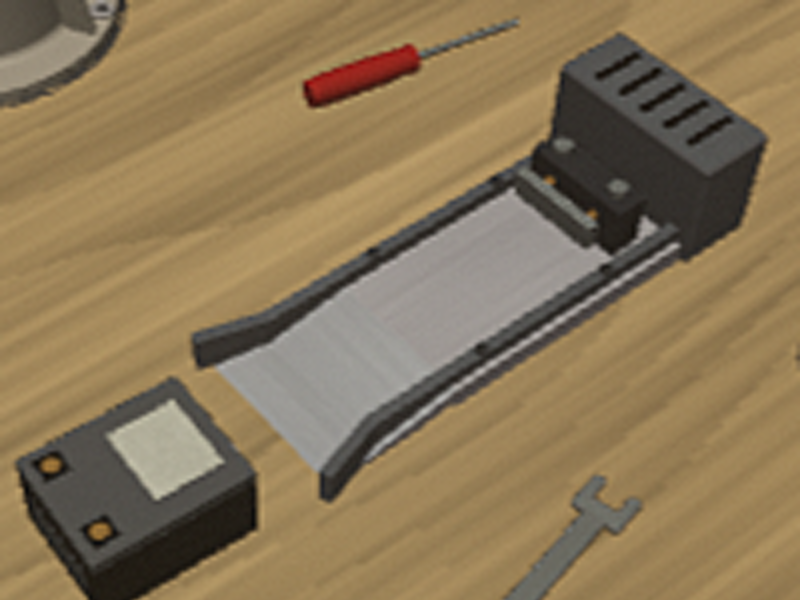

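The pictures show the dock with its mouth at about (513,-75) and its axis near yaw 1.587. The contact bar front is at y≈188, so dock x≈254, which is inside the stated range. The battery sits about 15 mm to the right of the centre line with yaw 1.53, so I'll square it up with a side push first and then push it from behind.

```bash
cat >> h.py <<'E'
from scipy.spatial.transform import Rotation as Ro
def toolR(a,t=0):
    X=[np.cos(a),np.sin(a),0];Y=[np.sin(a),-np.cos(a),0]
    return Ro.from_matrix(np.c_[X,Y,[0,0,-1]])*Ro.from_rotvec([0,t,0])
def cur():
    s=monitor.state();w,x,y,z=s["orientation"];return np.array(s["ee_pos"]),Ro.from_quat([x,y,z,w]),s
def go(p,a,t=0):
    P,R,s=cur();print("shift",R.inv().apply(np.array(p)-P).round(1),"turn",np.degrees((R.inv()*toolR(a,t)).as_rotvec()).round(2),"| tcp",P.round(1),"F",s["ft_force"].round(1),"w",round(s["gripper_width"],1),"t",s["clock"])
DO=np.array([512.8,-66.]);DY=1.587   # dock foot, yaw
def dk(x,y,z): c,s=np.cos(DY),np.sin(DY);return [DO[0]+c*x-s*y,DO[1]+s*x+c*y,z]
E
python3 -c "
from h import *
go([620,-180,160],0.016)"
```

```text
shift [ 492.8 -207.9   62.6] turn [ 0.    0.   23.14] | tcp [ 254.7 -570.7  222.6] F [0.4 1.2 0.1] w 91.8 t 1.1
```

>>> arm_command:
  steps: "0.35 55 -23 0 0 0 5; 0.35 110 -46 0 0 0 10; 0.35 165 -69 0 0 0 15; 0.35 220 -92 0 0 0 20; 0.35 270 -114 0 0 0 23.1"

```text
clock: 1.72
ee_pos: [456.1, -355.0, 222.8]
orientation: [0.0, 1.0, 0.007, 0.0]
ft_force: [0.8, -0.5, 0.4]
gripper_width: 59.8
```

```bash
python3 -c "
from h import *
go([620,-180,160],0.016)"
```

```text
shift [ 166.4 -172.6   62.8] turn [ 0.02 -0.03 -0.08] | tcp [ 456.1 -355.   222.8] F [ 0.8 -0.5  0.4] w 59.8 t 1.725
```

>>> arm_command:
  steps: "0.35 42 -43 0 0 0 0; 0.35 84 -86 0 0 0 0; 0.35 126 -130 0 0 0 0; 0.35 166 -172 20 0 0 0; 0.35 166 -172 63 0 0 0"

```text
clock: 2.35
ee_pos: [622.1, -179.1, 160.7]
orientation: [0.0, 1.0, 0.01, 0.003]
ft_force: [0.6, -0.2, 0.5]
gripper_width: 60.0
```

```bash
python3 -c "
from h import *
go([615,-180,25],0.016)"
```

```text
shift [ -7.8   0.7 135.6] turn [ 0.05 -0.31  0.26] | tcp [ 622.1 -179.1  160.7] F [ 0.6 -0.2  0.5] w 60.0 t 2.35
```

>>> arm_command:
  steps: "0.35 -7 0 45 0 0 0; 0.35 -7 0 90 0 0 0; 0.35 -7 0 135 0 0 0; 0.35 -7 0 135 0 0 0"

```text
clock: 2.85
ee_pos: [608.2, -181.1, 21.5]
orientation: [-0.001, 1.0, 0.008, -0.003]
ft_force: [-0.3, 0.2, 0.9]
gripper_width: 59.6
```

```bash
python3 -c "
from h import *
go([572.5,-180,25],0.016)"
```

```text
shift [-35.7  -1.7  -3.3] turn [-0.11  0.36  0.04] | tcp [ 608.2 -181.1   21.5] F [-0.3  0.2  0.9] w 59.6 t 2.85
```

>>> arm_command:
  steps: "0.35 -10 0 -2 0 0 0; 0.35 -17 0 -2 0 0 0; 0.35 -24 -1 -2 0 0 0; 0.35 -31 -1 -2 0 0 0; 0.35 -36 -1 -2 0 0 0"

```text
clock: 3.48
ee_pos: [576.1, -182.0, 27.7]
orientation: [0.001, 1.0, 0.008, 0.002]
ft_force: [4.1, -0.1, 3.4]
gripper_width: 59.7
```

```bash
cat > look.py <<'E'
from h import *
import sys
eyes.get_image("scene");eyes.get_image("top")
tilt0=len(sys.argv)>1
q0=np.array(eval(sys.argv[1])) if tilt0 else np.load("bat.npy")
M={}
for c in("scene","top"):
    p=proj(c,place(np.array([[0,0,40.]]),q0))[0]
    m=mask_near("battery",c,p)
    if m is not None:
        M[c]=m;q,f=fit({c:m},BAT,q0);print(c,q.round(3),round(f),int(m.sum()))
if len(M)==2:
    q,f=fit(M,BAT,q0);np.save("bat.npy",q);v=q[:2]-DO;c,s=np.cos(DY),np.sin(DY)
    print("both",q.round(3),round(f),"dock frame x,y,yaw",(c*v[0]+s*v[1]).round(1),(-s*v[0]+c*v[1]).round(1),(q[2]-DY).round(3))
P,R,s=cur();print("tcp",P.round(1),"F",s["ft_force"].round(1),s["clock"])
E
python3 look.py
```

```text
scene [ 522.253 -183.411    1.517] 1841 447
tcp [ 575.3 -181.8   26.9] F [3.5 0.5 3.9] 3.675
```

>>> arm_command:
  steps: "0.35 -3 0 2 0 0 0; 0.35 -4 0 2 0 0 0; 0.35 10 0 0 0 0 0; 0.35 30 0 0 0 0 0; 0.35 40 0 -60 0 0 0"

```text
clock: 4.3
ee_pos: [612.0, -179.6, 82.2]
orientation: [-0.002, 1.0, 0.008, -0.005]
ft_force: [0.7, -0.0, 0.3]
gripper_width: 59.8
```

```bash
python3 look.py; python3 -c "
from h import *
go(dk(-270,0,130),DY,.25)"
```

```text
tcp [ 615.5 -180.8   87.1] F [-0.5  0.6 -0.8] 4.5
shift [-100.9  153.4  -42.9] turn [ 11.27  11.24 -89.44] | tcp [ 615.5 -180.8   87.1] F [-0.5  0.6 -0.8] w 59.8 t 4.5
```

>>> arm_command:
  steps: "0.35 0 20 -60 0 0 -10; 0.35 -15 60 -70 0 0 -20; 0.35 -40 100 -70 0 0 -30; 0.35 -70 140 -70 0 0 -40; 0.35 -100 155 -70 0 0 -50"

```text
clock: 5.12
ee_pos: [515.2, -338.7, 154.7]
orientation: [-0.001, 0.902, 0.432, -0.001]
ft_force: [1.1, -0.5, -0.3]
gripper_width: 59.9
```

```bash
python3 look.py; python3 -c "
from h import *
go(dk(-240,0,150),DY,0)"
```

```text
scene [ 514.321 -179.993    1.582] 58 2260
top [ 512.456 -182.573    1.593] 53 1952
both [ 513.455 -181.32     1.592] 167 dock frame x,y,yaw -115.3 1.2 0.005
tcp [ 516.6 -337.2  155.3] F [-0.2  0.4 -1.2] 5.325
shift [ 24.2 -19.7   5.4] turn [ -0.14  -0.05 -40.2 ] | tcp [ 516.6 -337.2  155.3] F [-0.2  0.4 -1.2] w 59.7 t 5.325
```

>>> arm_command:
  steps: "0.55 10 -5 0 0 0 -10; 0.55 24 -20 5 0 0 -20; 0.55 32 -28 5 0 0 -30; 0.55 40 -35 5 0 0 -40; 0.55 40 -35 5 0 0 -40.2"

```text
clock: 5.95
ee_pos: [516.1, -282.9, 151.0]
orientation: [-0.001, 0.7, 0.714, -0.0]
ft_force: [-0.1, -0.3, 0.4]
gripper_width: 41.4
```

```bash
python3 -c "
from h import *
go(dk(-215,0,28),DY,.25)"
```

```text
shift [  1.8   0.3 123. ] turn [-0.07 14.28  0.16] | tcp [ 516.1 -282.9  151. ] F [-0.1 -0.3  0.4] w 41.4 t 5.95
```

>>> arm_command:
  steps: "0.55 1 0 30 0 5 0; 0.55 2 0 65 0 10 0; 0.55 2 0 100 0 14.3 0; 0.55 2 0 123 0 14.3 0; 0.55 2 0 123 0 14.3 0"

```text
clock: 6.58
ee_pos: [514.6, -281.8, 26.5]
orientation: [-0.091, 0.696, 0.707, 0.087]
ft_force: [0.5, 0.9, -0.4]
gripper_width: 41.4
```

```bash
python3 -c "
from h import *
go(dk(-170,0,25),DY,.25);go(dk(-100,0,25),DY,.25)"
```

```text
shift [44.   1.7 12.9] turn [-0.23 -0.1  -0.08] | tcp [ 514.6 -281.8   26.5] F [ 0.5  0.9 -0.4] w 41.4 t 6.575
shift [111.8   1.7  30.3] turn [-0.23 -0.1  -0.08] | tcp [ 514.6 -281.8   26.5] F [ 0.5  0.9 -0.4] w 41.4 t 6.575
```

>>> arm_command:
  steps: "0.55 19 0 5 0 0 0; 0.55 31 0 8 0 0 0; 0.55 43 0 11 0 0 0; 0.55 55 0 14 0 0 0; 0.55 68 1 17 0 0 0"

```text
clock: 7.2
ee_pos: [515.4, -211.8, 29.4]
orientation: [-0.088, 0.695, 0.709, 0.087]
ft_force: [0.1, -3.0, 1.3]
gripper_width: 41.3
```

```bash
python3 look.py "[513.5,-145,1.59]"
```

```text
scene [ 514.934 -135.267    1.551] 562 1652
top [ 512.396 -137.336    1.579] 91 1883
both [ 513.535 -137.014    1.591] 670 dock frame x,y,yaw -71.0 0.4 0.004
tcp [ 514.9 -211.6   28.9] F [-0.2 -0.2  0.6] 7.4
```

>>> arm_command:
  steps: "0.55 11 0 3 0 0 0; 0.55 23 0 6 0 0 0; 0.55 35 0 9 0 0 0; 0.55 47 0 12 0 0 0; 0.55 58 0 15 0 0 0"

```text
clock: 8.02
ee_pos: [513.8, -151.5, 28.7]
orientation: [-0.089, 0.694, 0.709, 0.087]
ft_force: [0.4, -3.8, 0.8]
gripper_width: 41.7
```

>>> arm_command:
  steps: "0.55 11 0 3 0 0 0; 0.55 23 0 6 0 0 0; 0.55 35 0 9 0 0 0; 0.55 47 0 12 0 0 0; 0.55 58 0 15 0 0 0"

```text
clock: 8.65
ee_pos: [512.5, -91.6, 28.4]
orientation: [-0.089, 0.694, 0.709, 0.087]
ft_force: [0.2, -4.0, 1.1]
gripper_width: 41.4
```

```bash
python3 -c "
from h import *
eyes.get_image('scene');cv2.imwrite('pics/s3.png',cv2.resize(eyes.get_image('scene')[100:280,200:420],None,fx=3,fy=3))
eyes.get_image('top')
for c in('scene','top'):print([(r['conf'],r['point']) for r in landmark_of('battery',c)])
go(dk(0,0,27),DY,.25)"
```

```text
[(0.9, [378.5, -335.2, 3.2]), (0.84, [734.0, -201.5, -1.0]), (0.76, [506.8, -17.8, 9.5]), (0.6, [543.5, -379.3, 2.7])]
[(0.88, [508.4, -16.5, 10.1]), (0.8, [731.7, -202.5, 2.5]), (0.69, [537.1, -377.5, -2.3]), (0.63, [379.8, -336.6, -0.4])]
shift [25.   0.9  7.8] turn [-0.09 -0.01  0.22] | tcp [512.4 -92.1  28.4] F [ 0.2 -0.9  0.4] w 41.6 t 8.9
```

View pics/s3.png

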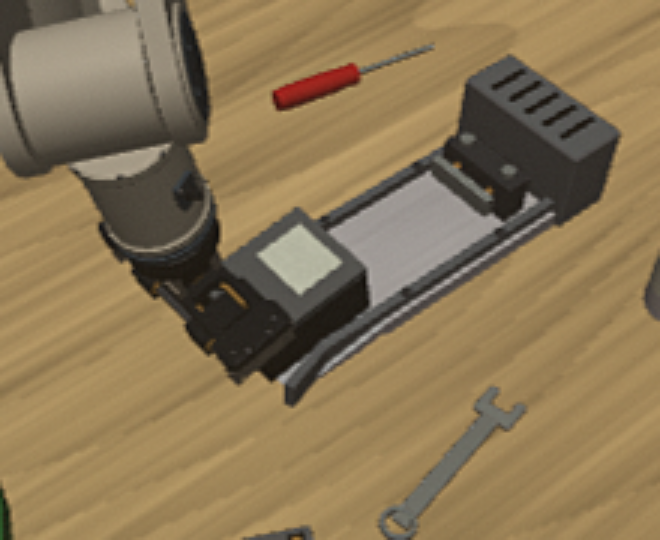

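>>> arm_command:
  steps: "0.55 12 0 2 0 0 0; 0.55 24 0 3 0 0 0; 0.55 36 0 4 0 0 0; 0.55 48 0 5 0 0 0; 0.55 60 0 7 0 0 0"

```text
clock: 9.52
ee_pos: [511.9, -32.1, 36.9]
orientation: [-0.088, 0.694, 0.709, 0.087]
ft_force: [-0.7, -7.6, 4.0]
gripper_width: 40.9
```

```bash
python3 -c "
from h import *
eyes.get_image('scene');eyes.get_image('top')
for c in('scene','top'):print([(round(r['conf'],2),np.round(r['point'])) for r in landmark_of('battery',c)])
go(dk(94,0,45),DY,.25)"
```

```text
[(0.96, array([ 376., -334.,    1.])), (0.93, array([ 738., -197.,   -3.])), (0.8, array([ 545., -378.,    3.])), (0.57, array([507.,  42.,  19.]))]
[(0.97, array([ 735., -203.,   -2.])), (0.97, array([ 375., -336.,   -2.])), (0.91, array([ 539., -378.,    0.])), (0.58, array([506.,  45.,  20.])), (0.3, array([295., 251.,   0.]))]
shift [60.   1.3  6.7] turn [-0.09 -0.02  0.24] | tcp [511.2 -31.9  36.7] F [-0.  -0.3 -0.5] w 41.5 t 9.725
```

>>> arm_command:
  steps: "0.55 10 0 1 0 0 0; 0.55 20 0 2 0 0 0; 0.55 30 0 3 0 0 0; 0.55 40 0 4 0 0 0; 0.55 50 0 5 0 0 0"

```text
clock: 10.35
ee_pos: [510.1, 17.6, 43.9]
orientation: [-0.089, 0.695, 0.709, 0.087]
ft_force: [1.0, -1.6, -1.3]
gripper_width: 41.4
```

```bash
python3 look.py "[510.2,94,1.587,18]"; python3 -c "
from h import *
cv2.imwrite('pics/t4.png',cv2.resize(eyes.get_image('top')[175:255,155:300],None,fx=5,fy=5))
go(dk(110,0,46),DY,.25)"
```

```text
scene [508.345  96.984   1.621  18.   ] 898 1047
top [507.179  95.347   1.602  18.   ] 403 1668
both [507.332  95.729   1.623  18.   ] 1302 dock frame x,y,yaw 161.8 2.8 0.036
tcp [510.3  17.5  44.1] F [-0.4 -0.6 -0.5] 10.55
shift [26.4  1.1  4.7] turn [-0.07  0.01  0.23] | tcp [510.4  17.2  44.1] F [-0.8  0.1  0.1] w 41.6 t 10.6
```

View pics/t4.png

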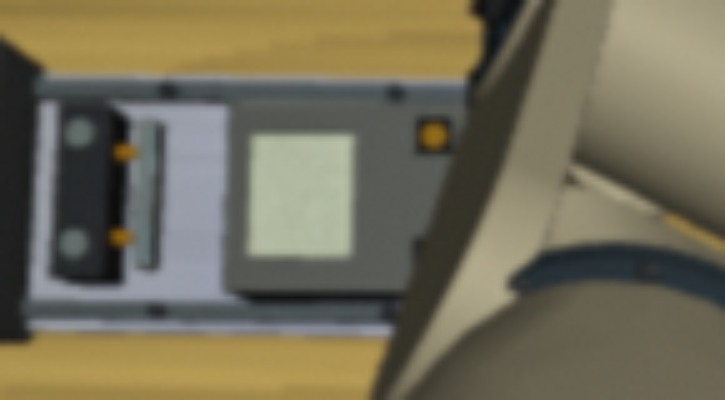

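```bash
python3 -c "
from h import *
print(back('top',[154.6+227/5,212.6],83),back('top',[154.6+162/5,212.6],56))"
```

```text
[[509.77918052 149.58863758  83.        ]] [[512.4333422 188.1281861  56.       ]]
```

>>> arm_command:
  steps: "0.55 6 0 2 0 0 0; 0.55 12 0 3 0 0 0; 0.55 17 0 4 0 0 0; 0.55 21 0 5 0 0 0; 0.55 25 0 6 0 0 0"

```text
clock: 11.22
ee_pos: [509.8, 43.0, 44.3]
orientation: [-0.089, 0.694, 0.709, 0.087]
ft_force: [-0.5, -2.0, -2.4]
gripper_width: 41.5
```

>>> arm_command:
  steps: "0.55 1.5 0 0.4 0 0 0; 0.55 3 0 0.8 0 0 0; 0.55 4.5 0 1.2 0 0 0; 0.55 6 0 1.6 0 0 0; 0.55 7.5 0 2 0 0 0"

```text
clock: 11.85
ee_pos: [509.8, 50.5, 44.3]
orientation: [-0.089, 0.695, 0.709, 0.087]
ft_force: [-0.1, -2.5, -1.2]
gripper_width: 40.8
```

```bash
python3 -c "
from h import *
im=eyes.get_image('top');cv2.imwrite('pics/t5.png',cv2.resize(im[180:250,155:235],None,fx=7,fy=7,interpolation=cv2.INTER_CUBIC))
go(dk(122,0,46),DY,.25)"
```

```text
shift [ 5.6  1.1 -0.3] turn [-0.06  0.02  0.21] | tcp [509.8  50.7  44.3] F [-0.4 -2.9 -1.3] w 41.2 t 11.9
```

View pics/t5.png

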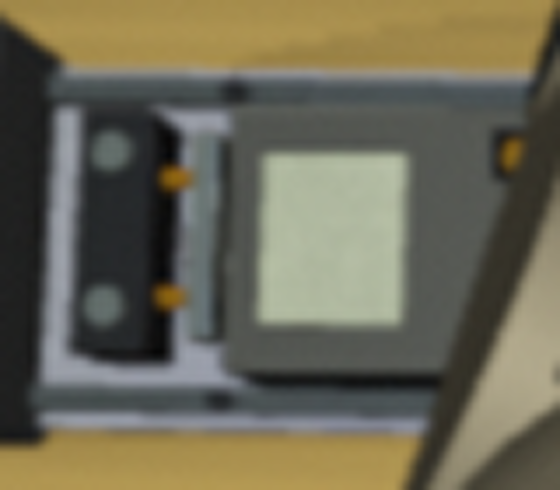

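>>> arm_command:
  steps: "0.55 1 0 0.2 0 0 0; 0.55 2 0 0.5 0 0 0; 0.55 3 0 0.7 0 0 0; 0.55 4 0 1 0 0 0; 0.55 5 0 1.2 0 0 0"

```text
clock: 12.52
ee_pos: [509.7, 55.7, 44.4]
orientation: [-0.089, 0.695, 0.709, 0.087]
ft_force: [0.9, -1.8, -1.4]
gripper_width: 41.4
```

>>> arm_command:
  steps: "0.55 0.8 0 0.2 0 0 0; 0.55 1.6 0 0.4 0 0 0; 0.55 2.4 0 0.6 0 0 0; 0.55 3.2 0 0.8 0 0 0; 0.55 4 0 1 0 0 0"

```text
clock: 13.15
ee_pos: [509.6, 59.8, 44.4]
orientation: [-0.089, 0.695, 0.709, 0.087]
ft_force: [-0.9, -2.7, -1.6]
gripper_width: 41.3
```

```bash
python3 -c "
from h import *
im=eyes.get_image('top');cv2.imwrite('pics/t6.png',cv2.resize(im[180:250,155:235],None,fx=7,fy=7,interpolation=cv2.INTER_CUBIC))
go(dk(122,0,46),DY,.25)"
```

```text
shift [-3.4  1.2 -2.5] turn [-0.06  0.02  0.22] | tcp [509.6  59.9  44.4] F [-0.6 -2.6 -1.6] w 41.4 t 13.2
```

View pics/t6.png

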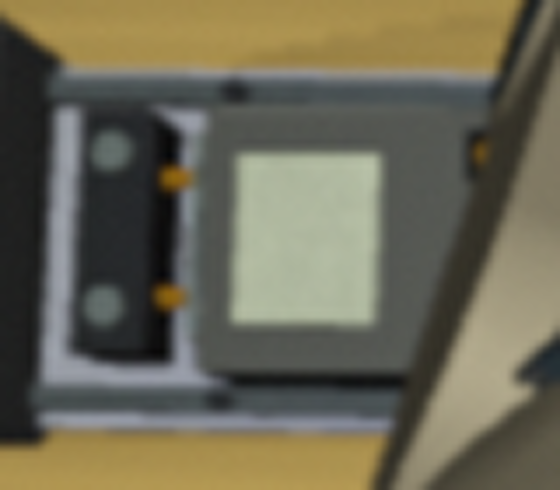

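>>> arm_command:
  steps: "0.55 0.8 0 0.2 0 0 0; 0.55 1.6 0 0.4 0 0 0; 0.55 2.4 0 0.6 0 0 0; 0.55 3.2 0 0.8 0 0 0; 0.55 4 0 1 0 0 0"

```text
clock: 13.82
ee_pos: [509.5, 63.9, 44.4]
orientation: [-0.089, 0.695, 0.709, 0.087]
ft_force: [0.6, -3.5, -1.7]
gripper_width: 41.1
```

>>> arm_command:
  steps: "0.55 0.5 0 0.1 0 0 0; 0.55 1 0 0.25 0 0 0; 0.55 1.5 0 0.4 0 0 0; 0.55 2 0 0.5 0 0 0"

```text
clock: 14.32
ee_pos: [509.5, 65.9, 44.4]
orientation: [-0.089, 0.695, 0.709, 0.087]
ft_force: [0.2, -3.4, -2.3]
gripper_width: 41.5
```

>>> arm_command:
  steps: "0.55 0.5 0 0.1 0 0 0; 0.55 1 0 0.25 0 0 0"

```text
clock: 14.58
ee_pos: [509.4, 67.0, 44.4]
orientation: [-0.089, 0.695, 0.709, 0.087]
ft_force: [0.5, -2.7, -1.1]
gripper_width: 41.2
```

>>> arm_command:
  steps: "0.55 0.5 0 0.1 0 0 0; 0.55 1 0 0.25 0 0 0"

```text
clock: 14.82
ee_pos: [509.4, 68.0, 44.4]
orientation: [-0.089, 0.695, 0.709, 0.087]
ft_force: [-0.9, -2.9, -1.2]
gripper_width: 41.5
```

>>> arm_command:
  steps: "0.55 0.5 0 0.1 0 0 0"

```text
clock: 14.95
ee_pos: [509.4, 68.4, 44.4]
orientation: [-0.089, 0.694, 0.709, 0.087]
ft_force: [-0.4, -3.7, -2.7]
gripper_width: 41.4
```

>>> arm_command:
  steps: "0.55 0.5 0 0.1 0 0 0"

```text
clock: 15.08
ee_pos: [509.3, 68.7, 44.4]
orientation: [-0.089, 0.694, 0.709, 0.087]
ft_force: [-0.6, -6.5, -2.6]
gripper_width: 41.2
```

>>> arm_command:
  steps: "0.55 0.3 0 0.1 0 0 0"

```text
clock: 15.2
ee_pos: [509.3, 68.9, 44.4]
orientation: [-0.089, 0.694, 0.709, 0.087]
ft_force: [-0.8, -6.9, -1.3]
gripper_width: 41.7
```

```bash
python3 -c "
from h import *
im=eyes.get_image('top');cv2.imwrite('pics/t7.png',cv2.resize(im[180:250,155:235],None,fx=7,fy=7,interpolation=cv2.INTER_CUBIC))
go(dk(122,0,46),DY,.25)"
```

```text
shift [-12.1   1.3  -4.8] turn [-0.06  0.07  0.24] | tcp [509.3  68.9  44.4] F [-1.2 -7.2 -0.9] w 41.3 t 15.25
```

View pics/t7.png

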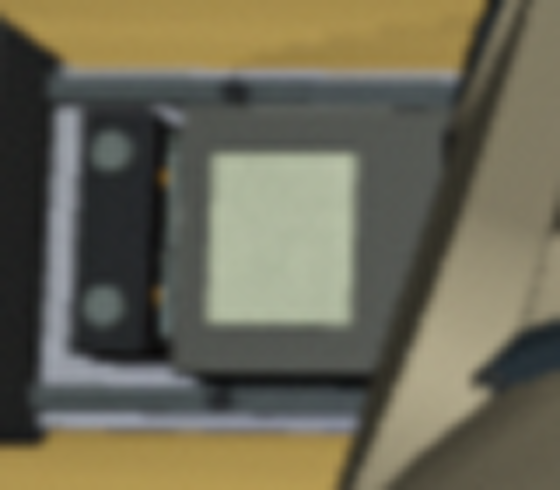

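>>> arm_command:
  steps: "0.55 0.5 0 0.1 0 0 0"

```text
clock: 15.38
ee_pos: [509.2, 69.2, 44.3]
orientation: [-0.089, 0.694, 0.709, 0.087]
ft_force: [-1.4, -9.5, -1.8]
gripper_width: 41.3
```

The force rises steadily with almost no advance, so the bar is at its hard stop. I'll back off now.

>>> arm_command:
  steps: "0.55 -2 0 -0.5 0 0 0; 0.55 -6 0 -1.5 0 0 0; 0.55 -15 0 -4 0 0 0; 0.55 -35 0 -9 0 0 0; 0.55 -60 0 -20 0 0 0"

```text
clock: 16.0
ee_pos: [510.6, 6.1, 49.0]
orientation: [-0.089, 0.694, 0.709, 0.087]
ft_force: [-0.7, 0.1, 0.9]
gripper_width: 41.4
```

>>> arm_command:
  steps: "0.55 -30 0 -50 0 0 0; 0.55 -60 0 -100 0 0 0; 0.55 -100 0 -130 0 0 0; 0.55 -150 0 -140 0 0 0; 0.55 -150 0 -140 0 0 0"

```text
clock: 16.62
ee_pos: [514.6, -176.5, 147.9]
orientation: [-0.088, 0.696, 0.707, 0.087]
ft_force: [0.2, 0.3, -0.7]
gripper_width: 41.2
```

```bash
python3 look.py "[509,136.5,1.587,18]"; python3 -c "
from h import *
im=eyes.get_image('top');a=cv2.resize(im[180:250,155:255],None,fx=7,fy=7,interpolation=cv2.INTER_CUBIC);cv2.imwrite('pics/t8.png',a)
for l in('wrench','can','driver'):print(l,[(np.round(r['point']),round(r['conf'],2)) for r in landmark_of(l,'top')])
go([0,0,0],DY)"
```

```text
scene [507.673 144.354   1.611  18.   ] 114 1766
top [505.987 139.337   1.596  18.   ] 46 2082
both [506.042 140.764   1.596  18.   ] 212 dock frame x,y,yaw 206.8 3.4 0.009
tcp [ 513.9 -172.2  147.4] F [ 0.4  0.3 -0.4] 16.825
wrench [(array([720.,  -4.,   1.]), 0.57)]
can [(array([718., 280.,   5.]), 0.78)]
driver [(array([293., 251.,  -1.]), 0.56)]
shift [ 140.9 -510.4  188.4] turn [ -0.05 -14.32   0.3 ] | tcp [ 514.3 -172.2  147.7] F [-0.4 -0.9  0.5] w 41.4 t 17.025
```

View pics/t8.png

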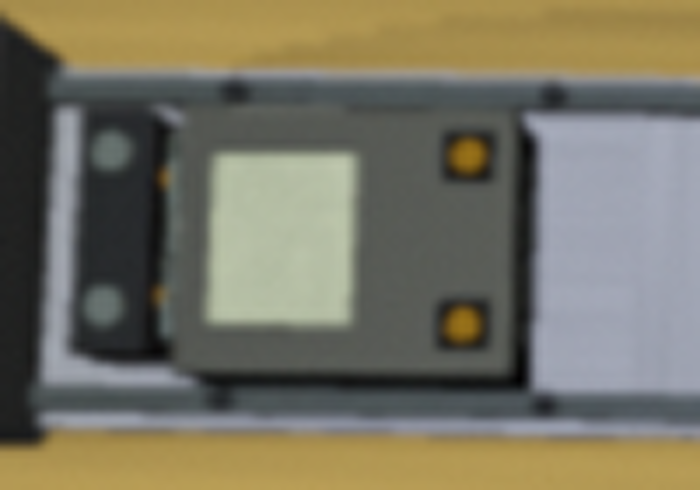

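The battery stands flat on the deck and hasn't moved since I let go. The bar is still pressed against the stop block and the gripper is clear, so I'm handing in.

```bash
python3 -c "
from h import *
print(close_job())"
```

```text
the job is handed in; nothing more can be done
None
```

The large black battery is up the ramp, flat on the deck and holding the contact bar in on its own. I handed the job in at about 17 s of the 72 s allowed; no verdict was reported.

- **What I did:** I squared the battery up with a side push, then slid it from behind with the fingertips held low. It went up between the kerbs and pressed the bar at a slow creep.
- **Force at the bar:** The push force rose from about 3 N to 9.5 N with almost no further advance, which I read as the hard stop. That is well below the 25 N limit.
- **Last checks:** After I backed off, the top view showed the battery in the same place with the bar still in. The networks found the wrench, can and screwdriver within a few mm of where they started, and the gripper was clear of everything.
- **Disagreements:** The two cameras differed by about 5 mm on the battery's final position along the dock. My first fit of the dock from its mask was poor, so I located the dock from its edges in the picture instead. How far the bar is in comes from the force and the picture, as there was no direct reading.
- **Pictures:** I viewed 11, one over the budget.

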